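Latch a mallet face into the clamping stand

TASK

Take the blue-striped mallet face from the rack and slide it upright into the slot of the walnut stand until it is fully home, easing it in rather than ramming it. Then swing the hinged brass keeper over it and press it down until it snaps into its catch and stays there. Leave the red-striped face and everything else on the shelf where it is.

Things in the scene. Friction and masses are not known exactly. Their poses are not given: they have to be found in the camera images.
- blue_face: the loose plastic mallet face with BLUE stripes: a white slab 10 mm thick (its x), 60 mm wide (its y), 60 mm high (its z), about 45 g, both sides alike. Stands upright in one of the rack's two grooves. Origin at the centre of its lower edge; its top edge is 60 mm above that.
- rack: fixed brown wooden rack 50 mm (its x) x 170 mm (its y) x 20 mm high, with two loose-fitting grooves 12 mm deep end to end along its y, centred 41 mm either side of its middle; one face stands in each, 48 mm showing above the rack. Origin under its centre.
- stand: fixed dark walnut clamping stand 60 mm (its x) x 220 mm (its y) x 40 mm high, origin under its centre. The slot is in the middle of its top. Two brass hinge cheeks near its -y end (y = -75 mm, 86 mm above the table, 25 mm over their outsides along x); a brass saddle for the keeper near its +y end (y 70 to 82 mm, top 72 mm above the table).
- slot (a point): centre of the slot's mouth, on the stand's top, 40 mm above the table, axes as the stand's. The slot is 11.5 mm wide (x), 61.5 mm long (y), 30 mm deep, slightly chamfered; a face fully home stands 30 mm above the stand's top.
- keeper (a joint): angle (rad) of the hinged brass keeper about the stand's x axis: 0 = level over the slot towards the stand's +y, on its saddle in the catch; pi/2 = straight up; starts open at 2.0 to 2.7, leaning out past the stand's -y end. A weak spring (0.2 N m) lifts it open unless caught. The last 0.1 rad is stiff: about 10 N at the grip pushes it past the roller, which then holds it at 0 to 0.01.
- catch (a point): centre of the sprung steel catch roller (12 mm across, 22 mm long along the stand's x), 85.5 mm from the stand's middle towards +y, 83.5 mm above the table; the brass catch post behind it is 94 mm high. The keeper's nose pin goes down past its near side and is held under it.
- keeper_hinge (a point): the keeper's hinge axis, 76 mm above the table, 75 mm from the stand's middle towards -y
- keeper_grip (a point): centre of the black grip on the keeper bar, 121 mm from the hinge along the bar (its y, from hinge to nose); the grip is 14 mm wide (along the hinge axis, its x), 10 mm thick (its z), 34 mm long. The bar is 12 mm wide, 8 mm thick, its steel nose pin (22 mm long) 155 mm from the hinge. Closed, the bar clears a face that is fully home by 2 mm.
- red_face: the red-striped twin of the blue face, same size, origin at the centre of its lower edge
- collar: copper mallet collar, a ring 42 mm across, 22 mm high, origin under its centre
- gauge: brass depth gauge lying flat, 130 mm long along its y, 30 mm wide, up to 22 mm high, origin under its centre
- glue_jar: closed amber glue jar, 64 mm across, 85 mm high, origin under its centre
- screwdriver: screwdriver lying along its x, origin under its centre
- sanding_block: cork sanding block 100 x 60 x 35 mm, origin under its centre
- mallet_head: ash mallet head with brass bands, 220 mm along its y, 60 x 60 mm, origin under its centre
Mind the look-alikes: they are no part of the job. There is more than one size of the stand; the one meant has the size given above.

How it is judged:
On the way:
1. the blue face stands fully home in the slot while the keeper is still open (z of blue_face in the frame of stand below 0.0125 m and horizontal distance between blue_face and slot below 0.004 m and angle between blue_face's own z axis and vertical below 0.08 rad and value of joint keeper above 0.5 rad), for 0.2 s.
At the end, for the whole second after the job is handed in: The blue face is upright in the stand's slot (within 4 mm of its middle, within 2.5 mm of the slot's floor, tilted less than 0.08 rad) and at rest, and the keeper, released, stays shut in its catch (less than 0.035 rad) (z of blue_face in the frame of stand below 0.0125 m and horizontal distance between blue_face and slot below 0.004 m and angle between blue_face's own z axis and vertical below 0.08 rad and value of joint keeper below 0.035 rad and linear speed of blue_face below 0.02 m/s); the robot touches nothing.
It fails at once if the blue face is rammed against the stand with more than 50 N (contact force between blue_face and stand above 50 N).
It fails at once if the red face or another bystander is moved by more than 30 mm (distance of any of red_face, collar, gauge, glue_jar, screwdriver, sanding_block, mallet_head from where it was at the start of the episode above 0.03 m).
It also fails if it takes over 64 s, if anything falls off the work surface, if the arm or the gripper's body presses on something with over 40 N, if the wrist force passes 120 N, or if a joint passes its speed limit or range.

ROBOT

A 6-joint arm with a two-finger parallel gripper is mounted at the origin on the work surface. World frame = base frame: x ahead of the robot, y to its left, z up, the work surface at z = 0. Lengths are in m, angles in rad, forces in N, time in s.
With the tool pointing down it reaches from about 0.275 to 0.85 m from the base axis. Payload 19 kg.
Tool frame: the origin (TCP) lies on the centre line of the jaws, within the pads' length; the fingertips stand 8 mm ahead of it and the grasp point (between the pads) lies 11 mm behind it (arm.tcp_to_tips is the distance from the TCP to the fingertips, in m); z points along the fingers, y is the line along which they close (so a half turn about z gives the same grasp; the last joint's range is limited). The gripper opens to 85 mm and grips with 20 to 120 N. Pads are 22 mm wide; open, the fingers measure 114 mm over their backs; the gripper's body (76 mm by 85 mm) begins 54 mm behind the grasp point. The pads swing forward as they close: fully open they stand 13 mm farther back than shut.
Start: joints at [-1.343, 0.15, 1.437, -0, 1.554, -0.134], TCP at [0.203, -0.538, 0.239] pointing down, gripper open.
Joint ranges: [-2.8, 2.8], [-0.68, 2.1], [0.12, 2.68], [-1.39, 4.53], [0.16, 2.79], [-2.81, 2.81]. Speed limits (rad/s): [1.89, 1.89, 2.22, 3.01, 3.01, 3.01].

INTERFACE

Orientations are given as a unit quaternion [w, x, y, z].
In Python, from rig import arm gives the robot as it stands.
- The arm moves only by the shell command python3 -m pendant 'ROWS' [OPENING]. ROWS is JSON, a list of rows, each an object of numbers: "tx", "ty", "tz": the shift along the tool's x, y, z in units of 30 mm (1.0 is 30 mm); "rx", "ry", "rz": the turn, a rotation vector about the tool's x, y, z in units of 6 degrees (1.0 is 6 degrees). In form: [{"tx": .., "ty": .., "tz": .., "rx": .., "ry": .., "rz": ..}, ...]. A call has 1 to 10 rows; each row is the pose to reach, as a shift and turn from the pose commanded when the call began, along the tool's axes at that moment; what a row does not reach only later rows make up. A row lasts 1/12 s, in which the tool goes at most 41.7 mm and 7.16 degrees, less where a joint would pass 70% of its speed; a pose out of reach is approached as far as the arm can. A call with a gripper value outside its range is refused whole. OPENING is the gripper command: -1 is shut, 1 is fully open, values between are in proportion, set as the call begins (- or left out, the last holds). The fingers move at their own pace and stop on an object; the grip force is fixed at half the most. Time passes only in rows, so rows that repeat a pose let the fingers close. It gives the time, the measured TCP pose, the force, the opening and the grip force at its end, in the units of the state.
- arm.state(): the state, without advancing time (a new reading comes with each control period).
- arm.grab_frame(name): name is "side" or "top"; returns a dict with "image" (480x640x3 uint8, red, green, blue), "K" (3x3 intrinsics, pixels), "R" (3x3) and "t" (3): a world point X has camera coordinates R X + t. Camera axes: x right, y down, z forward; pixel columns grow to the right and rows downward; lengths in m; the calibration is good to about 2 mm. A picture is of the moment at which its call begins. There is no depth.
- arm.job_done(): hands the job in; it is judged then, once.
Trained networks look in a picture, given as the dict that the camera call returned (one of the last four; its "shot" number tells which), for a name from the list of things; names that differ only in an ending like _2 or _b are one class to them, and where a whole thing is asked for, a point or a joint stands for the part that bears it (a point fixed in the world has none). Each returns a list of dicts, best first, with "confidence" (0 to 1); they miss things now and then, are a little off and sometimes report something else, mostly with a low value. They report only what shows in the picture. A call takes as long as a camera call. They do not tell look-alikes from the thing itself.
- arm.find_in(picture, target): "position" ([column, row] in pixels, amid what is visible of it).
- arm.landmark_of(picture, target): "position" ([column, row] in pixels: a listed point, or the origin of a listed thing).
The state is a dict: "time": time; "joint_pos": joint angles; "joint_velocities": joint speeds; "joint_torque": joint torques, N m; "tcp_pos": TCP position; "eef_rot": TCP orientation; "contact_force": force on the tool from outside, world axes, zero at the start; "ft_torque": the same for the moment, N m; "grip_width": finger opening in m; "grasp_force": force on a finger pad.
Only numpy, scipy, OpenCV 4.12 (cv2) and the standard library are available. Lean on these libraries where they do the work, as an engineer would, in place of code of your own. Each camera call takes 0.05 s, during which the arm holds its last target. There are 200 camera calls.

## Working session

There is one attempt and no reset: what is moved stays moved. The work goes in short steps, Python scripts to look and compute and a shell command to move; the robot and the scene stay as the last step left them, time stands still between calls to the robot, and variables do not carry over. Pictures are saved under pics/ and viewed, at most 10 in all, crops included, and the job is handed in when it is done.

```bash
mkdir -p pics; ls
cat > h.py <<'E'
import numpy as np, cv2
from rig import arm
from scipy.spatial.transform import Rotation as Ro
def save(p,n): cv2.imwrite('pics/'+n,cv2.cvtColor(p['image'],cv2.COLOR_RGB2BGR))
def onz(p,uv,z):
    d=p['R'].T@np.linalg.inv(p['K'])@np.array([uv[0],uv[1],1.]); c=-p['R'].T@p['t']
    return c+d*(z-c[2])/d[2]
def proj(p,X):
    q=p['K']@(p['R']@np.asarray(X)+p['t']); return q[:2]/q[2]
def tri(ps,uvs):
    A=[];b=[]
    for p,uv in zip(ps,uvs):
        d=p['R'].T@np.linalg.inv(p['K'])@np.array([uv[0],uv[1],1.]);d/=np.linalg.norm(d);c=-p['R'].T@p['t']
        M=np.eye(3)-np.outer(d,d);A.append(M);b.append(M@c)
    return np.linalg.lstsq(np.vstack(A),np.hstack(b),rcond=None)[0]
E
python3 - <<'E'
from h import *
np.set_printoptions(precision=3,suppress=True)
s=arm.state();print(s['tcp_pos'],s['eef_rot'],s['grip_width'])
for n in('top','side'):
    p=arm.grab_frame(n);save(p,n+'0.png');print(n,-p['R'].T@p['t'])
    for t in('blue_face','red_face','rack','stand','slot','keeper_hinge','keeper_grip','catch'):
        for r in arm.landmark_of(p,t)[:3]:print(t,np.round(r['position'],1),round(r['confidence'],2),end=' ')
        print()
E
```

```text
pics
[ 0.203 -0.538  0.239] [-0.001  0.984  0.18  -0.   ] 0.08558406583922683
top [0.405 0.03  1.454]
blue_face [249.6 239.2] 0.69 
red_face [220.6 237.9] 0.61 red_face [250.8 240.9] 0.44 
rack [234.8 238. ] 0.78 rack [302.5 184.7] 0.19 rack [314.2 248.2] 0.17 
stand [431.2 324. ] 0.9 stand [289.8 307.7] 0.76 stand [346.6 245.5] 0.66 
slot [338.8 244.8] 0.73 slot [436.7 321.7] 0.63 slot [290.2 308.4] 0.56 
keeper_hinge [473.5 321.5] 0.61 keeper_hinge [304.2 303.7] 0.55 keeper_hinge [373.2 241.7] 0.52 
keeper_grip [275.4 314.9] 0.66 keeper_grip [414.1 327.8] 0.57 keeper_grip [395.8 232.8] 0.51 
catch [399.5 327.3] 0.95 catch [268.3 318.4] 0.9 catch [312.3 251. ] 0.55 
side [0.057 0.769 1.202]
blue_face [269.8 312.9] 0.76 
red_face [250.1 339.3] 0.88 
rack [260.  327.8] 0.69 
stand [367.8 322.2] 0.92 stand [340.6 245.2] 0.78 stand [255.9 242.6] 0.45 
slot [367.4 315. ] 0.91 slot [341.2 230.5] 0.71 slot [340.9 241.8] 0.19 
keeper_hinge [352.7 201.9] 0.64 keeper_hinge [369.8 283.5] 0.43 
keeper_grip [367.9 319.1] 0.72 keeper_grip [360.1 155.9] 0.61 
catch [325.2 242.1] 0.9 catch [366.6 327.2] 0.75 catch [201.5 414.5] 0.72
```

View pics/top0.png

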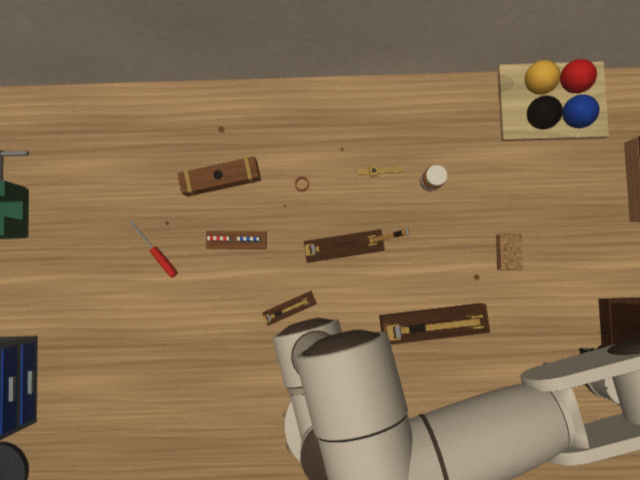

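View pics/side0.png

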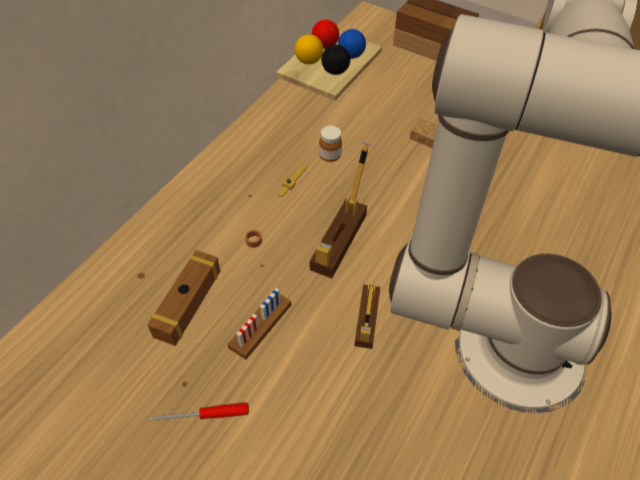

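Top view: stands at (344,246) with its keeper open, a small one at (289,308) and a large one at (435,323), both closed. In the rack, the blue face is at (249,239) and the red one at (221,239). I'll check the sizes and look closely.

```bash
cat > m.py <<'E'
from h import *
np.set_printoptions(precision=4,suppress=True)
T=arm.grab_frame('top');S=arm.grab_frame('side')
print('px/m top',np.linalg.norm(proj(T,[.45,.05,.05])-proj(T,[.45,.15,.05]))*10, 'dir y', proj(T,[.45,.15,.05])-proj(T,[.45,.05,.05]))
for a,b in(([305,250],[384,241]),([265,319],[313,298]),([382,333],[488,315])):
    print('stand len approx',np.linalg.norm(onz(T,a,.04)-onz(T,b,.04)))
for t,z in(('stand',0),('slot',.04),('keeper_hinge',.076),('catch',.0835),('keeper_grip',None),('blue_face',.008),('red_face',.008),('rack',0)):
    L=[r['position'] for r in arm.landmark_of(T,t) if r['confidence']>.3];M=[r['position'] for r in arm.landmark_of(S,t) if r['confidence']>.3]
    if z is not None: print(t,'T',*[onz(T,u,z) for u in L],'S',*[onz(S,u,z) for u in M])
    else: print(t,*[tri([T,S],[u,v]) for u in L for v in M])
a=cv2.resize(T['image'][215:275,195:415],None,fx=3.6,fy=3.6,interpolation=cv2.INTER_CUBIC)
b=cv2.resize(S['image'][130:360,220:390],None,fx=1.5,fy=1.5,interpolation=cv2.INTER_CUBIC)
b=cv2.resize(S['image'][190:360,225:385],None,fx=2.2,fy=2.2,interpolation=cv2.INTER_CUBIC)
c=np.zeros((a.shape[0]+b.shape[0],792,3),np.uint8);c[:a.shape[0]]=a[:,:792];c[a.shape[0]:,:b.shape[1]]=b
save({'image':c},'crop.png')
E
python3 m.py
```

```text
px/m top 362.83238509068946 dir y [-36.2678   1.0598]
stand len approx 0.22109463508947158
stand len approx 0.1442151616843938
stand len approx 0.29571312655292337
stand T [ 0.5011 -0.0493  0.    ] [0.3231 0.1257 0.    ] [ 0.2659 -0.2932  0.    ] S [ 0.4922 -0.0432  0.    ] [0.3258 0.1096 0.    ] [ 0.4624 -0.5072  0.    ]
slot T [ 0.2743 -0.2963  0.04  ] [ 0.5033 -0.0439  0.04  ] [0.334  0.1079 0.04  ] S [0.3169 0.1191 0.04  ] [ 0.4964 -0.0428  0.04  ] [ 0.4736 -0.0126  0.04  ]
keeper_hinge T [ 0.2804 -0.3788  0.076 ] [0.3419 0.0689 0.076 ] [ 0.5068 -0.1152  0.076 ] S [ 0.4989 -0.1163  0.076 ] [0.3435 0.0789 0.076 ]
catch T [ 0.2678 -0.1746  0.0835] [0.4842 0.0454 0.0835] [0.3052 0.1734 0.0835] S [0.4939 0.0341 0.0835] [0.2977 0.1794 0.0835]
keeper_grip [ 0.3789 -0.1148  0.3361] [ 0.5226 -0.1735  0.1845] [0.3567 0.1172 0.5089]
blue_face T [0.5263 0.2253 0.008 ] S [0.5302 0.2194 0.008 ]
red_face T [0.5299 0.308  0.008 ] S [0.5279 0.3018 0.008 ]
rack T [0.5262 0.2588 0.    ] S [0.5202 0.2553 0.    ]
```

View pics/crop.png

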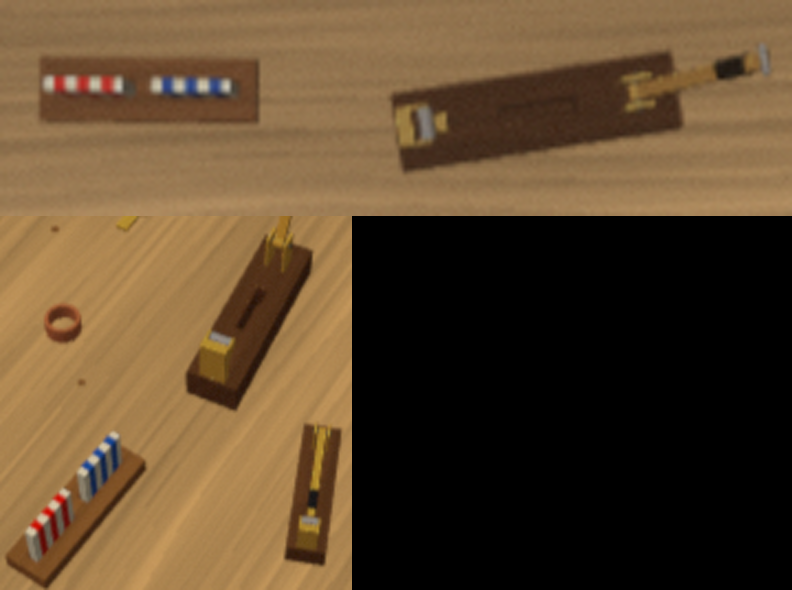

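The crop confirms the choice: the blue face is on the right (-y) end of the rack. The middle stand is 221 mm long with its keeper open, so it is the one wanted. The others are 144 and 296 mm. Next I fit outlines in both cameras for precise poses.

```bash
cat > fit.py <<'E'
from h import *
from scipy.optimize import minimize
np.set_printoptions(precision=4,suppress=True)
def hull(p,x,y,th,dims,z0):
    c,s=np.cos(th),np.sin(th);dx,dy,dz=dims
    P=[[x+c*a*dx/2-s*b*dy/2,y+s*a*dx/2+c*b*dy/2,z] for a in(-1,1) for b in(-1,1) for z in(z0,z0+dz)]
    return cv2.convexHull(np.array([proj(p,q) for q in P],np.float32))[:,0]
def fit(p,mask,g,dims,z0=0):
    """mask: float image 0..1; maximise overlap with rendered box hull"""
    u=hull(p,*g,dims,z0);lo=np.floor(u.min(0)).astype(int)-12;hi=np.ceil(u.max(0)).astype(int)+12
    M=mask[lo[1]:hi[1],lo[0]:hi[0]];k=8
    def cost(v):
        h=hull(p,v[0],v[1],v[2],dims,z0);R=np.zeros((M.shape[0]*k,M.shape[1]*k),np.uint8)
        cv2.fillPoly(R,[np.round(((h-lo+.5)*k-.5)*16).astype(np.int32)],255,shift=4)
        R=cv2.resize(R,(M.shape[1],M.shape[0]),interpolation=cv2.INTER_AREA)/255.
        return np.abs(R-M).sum()
    best=None
    for d in(.008,.004):
        v0=g if best is None else best.x
        sim=np.array([v0]+[np.add(v0,e) for e in np.diag([d,d,.05])])
        best=minimize(cost,v0,method='Nelder-Mead',options=dict(initial_simplex=sim,xatol=1e-5,fatol=.05))
    return best.x,best.fun/M.size*1.0,M
E
cat > f1.py <<'E'
from fit import *
for n in('top','side'):
    p=arm.grab_frame(n);I=cv2.cvtColor(p['image'],cv2.COLOR_RGB2GRAY).astype(float)
    hsv=cv2.cvtColor(p['image'],cv2.COLOR_RGB2HSV)
    for nm,g,d in(('stand',(.494,-.037,.14),(.06,.22,.04)),('rack',(.526,.257,0.),(.05,.17,.02))):
        h=hull(p,*g,d,0);mk=np.zeros(I.shape,np.uint8);cv2.fillPoly(mk,[h.astype(np.int32)],1)
        ring=cv2.dilate(mk,np.ones((25,25)))-cv2.dilate(mk,np.ones((11,11)))
        fg=np.median(I[mk>0]);bg=np.median(I[ring>0]);m=np.clip((bg-I)/(bg-fg),0,1)
        solid=(I>bg-.3*(bg-fg)) & (cv2.erode(mk,np.ones((7,7)))>0); m[solid]=1
        # brass / stripes inside the hull count as body
        v,c,_=fit(p,m,g,d);print(n,nm,fg,bg,v,round(c,3))
    # blue face: top-edge stripes
    ub=(hsv[...,0]>100)&(hsv[...,0]<130)&(hsv[...,1]>90);ys,xs=np.nonzero(ub[220:350,225:290]);
    if len(xs): print('blue px bbox',xs.min()+225,xs.max()+225,ys.min()+220,ys.max()+220,'mean',xs.mean()+225,ys.mean()+220)
E
python3 f1.py
```

```text
top stand 51.0 120.0 [ 0.4974 -0.043   0.1249] 0.042
top rack 79.0 118.0 [ 0.5236  0.2605 -0.0328] 0.053
blue px bbox 240 255 237 240 mean 247.3793103448276 238.44827586206895
side stand 56.0 133.0 [ 0.4964 -0.0423  0.1268] 0.047
side rack 88.0 134.0 [ 0.5225  0.2615 -0.0421] 0.05
blue px bbox 263 277 291 315 mean 270.96190476190475 302.25714285714287
```

```bash
cat > go.py <<'E'
import sys
from h import *
# usage: go.py x y z angle_of_tool_y [tilt about tool x, applied after]  -> row units from current measured pose
x,y,z,a=map(float,sys.argv[1:5]);tl=float(sys.argv[5]) if len(sys.argv)>5 else 0
s=arm.state();q=s['eef_rot'];R=Ro.from_quat([q[1],q[2],q[3],q[0]])
ty=np.array([np.cos(a),np.sin(a),0]);tz=np.array([0,0,-1.]);T=Ro.from_matrix(np.c_[np.cross(ty,tz),ty,tz])*Ro.from_rotvec([tl,0,0])
d=R.inv().apply(np.array([x,y,z])-s['tcp_pos'])/.03;r=np.degrees((R.inv()*T).as_rotvec())/6
print('t',np.round(d,3),'r',np.round(r,3),'now',np.round(s['tcp_pos'],4),'t=',round(s['time'],2),'w',round(s['grip_width'],4),'F',np.round(s['contact_force'],1),'j',np.round(s['joint_pos'],2))
E
python3 go.py .5215 .22 .20 -.037
python3 - <<'E'
from h import *
p=arm.grab_frame('top');print(onz(p,(195+193/3.6,215+86/3.6),.068),onz(p,(195+83/3.6,215+84/3.6),.068))
E
```

```text
t [ 18.853 -19.872   1.312] r [-1.0000e-03 -1.0000e-03 -1.1192e+01] now [ 0.2035 -0.5378  0.2393] t= 1.9 w 0.0853 F [-0.4  0.1 -0.4] j [-1.34  0.15  1.44  0.    1.55 -0.13]
[0.52052898 0.2174669  0.068     ] [0.52451653 0.30096152 0.068     ]
```

```bash
python3 -m pendant '[{"tx":0,"ty":0,"tz":-1.5,"rz":-1},{"tx":18.85,"ty":-19.87,"tz":-1.5,"rz":-11.19},{"tx":18.85,"ty":-19.87,"tz":-1.5,"rz":-11.19},{"tx":18.85,"ty":-19.87,"tz":-1.5,"rz":-11.19},{"tx":18.85,"ty":-19.87,"tz":-1.5,"rz":-11.19},{"tx":18.85,"ty":-19.87,"tz":-1.5,"rz":-11.19},{"tx":18.85,"ty":-19.87,"tz":-1.5,"rz":-11.19},{"tx":18.85,"ty":-19.87,"tz":-1.5,"rz":-11.19},{"tx":18.85,"ty":-19.87,"tz":-1.5,"rz":-11.19},{"tx":18.85,"ty":-19.87,"tz":-1.5,"rz":-11.19}]' 1; python3 go.py .5215 .219 .16 -.037
```

```text
t [ 18.843 -19.84    2.644] r [-1.0000e-03 -1.0000e-03 -1.1192e+01] now [ 0.2035 -0.5378  0.2393] t= 1.95 w 0.0854 F [ 0.1 -0.2  0.3] j [-1.34  0.15  1.44 -0.    1.55 -0.13]$[0]: bad value
```

```bash
for i in 1; do python3 -m pendant '[{"tx":18.85,"ty":-19.87,"tz":0,"rx":0,"ry":0,"rz":-11.19},{"tx":18.85,"ty":-19.87,"tz":0,"rx":0,"ry":0,"rz":-11.19},{"tx":18.85,"ty":-19.87,"tz":0,"rx":0,"ry":0,"rz":-11.19},{"tx":18.85,"ty":-19.87,"tz":0,"rx":0,"ry":0,"rz":-11.19},{"tx":18.85,"ty":-19.87,"tz":0,"rx":0,"ry":0,"rz":-11.19},{"tx":18.85,"ty":-19.87,"tz":0,"rx":0,"ry":0,"rz":-11.19},{"tx":18.85,"ty":-19.87,"tz":0,"rx":0,"ry":0,"rz":-11.19},{"tx":18.85,"ty":-19.87,"tz":0,"rx":0,"ry":0,"rz":-11.19},{"tx":18.85,"ty":-19.87,"tz":0,"rx":0,"ry":0,"rz":-11.19},{"tx":18.85,"ty":-19.87,"tz":0,"rx":0,"ry":0,"rz":-11.19}]' 1; done; python3 go.py .5215 .219 .16 -.037
```

```text
time: 2.95
tcp_pos: [0.3648, -0.1516, 0.2846]
eef_rot: [0.0, 0.718, 0.696, 0.0]
contact_force: [1.1, -0.8, -0.6]
grip_width: 0.0853
grasp_force: 0.0
t [12.505  4.848  4.153] r [0.008 0.004 0.068] now [ 0.3648 -0.1516  0.2846] t= 2.95 w 0.0853 F [ 1.1 -0.8 -0.6] j [-0.59 -0.25  1.73  0.    1.66 -0.56]
```

```bash
python3 -m pendant '[{"tx":12.5,"ty":4.85,"tz":0,"rx":0,"ry":0,"rz":0.07},{"tx":12.5,"ty":4.85,"tz":0,"rx":0,"ry":0,"rz":0.07},{"tx":12.5,"ty":4.85,"tz":0,"rx":0,"ry":0,"rz":0.07},{"tx":12.5,"ty":4.85,"tz":0,"rx":0,"ry":0,"rz":0.07},{"tx":12.5,"ty":4.85,"tz":0,"rx":0,"ry":0,"rz":0.07},{"tx":12.5,"ty":4.85,"tz":0,"rx":0,"ry":0,"rz":0.07},{"tx":12.5,"ty":4.85,"tz":0,"rx":0,"ry":0,"rz":0.07},{"tx":12.5,"ty":4.85,"tz":0,"rx":0,"ry":0,"rz":0.07},{"tx":12.5,"ty":4.85,"tz":0,"rx":0,"ry":0,"rz":0.07},{"tx":12.5,"ty":4.85,"tz":2,"rx":0,"ry":0,"rz":0.07}]' 1; python3 go.py .5215 .219 .053 -.037
```

```text
time: 3.78
tcp_pos: [0.5231, 0.2114, 0.2517]
eef_rot: [0.002, 0.722, 0.692, 0.005]
contact_force: [2.3, 0.5, -0.2]
grip_width: 0.0855
grasp_force: 0.0
t [ 0.227 -0.124  6.624] r [ 0.088 -0.036 -0.049] now [0.5231 0.2114 0.2517] t= 3.78 w 0.0855 F [ 2.3  0.5 -0.2] j [0.25 0.12 1.45 0.   1.56 0.29]
```

```bash
python3 -m pendant '[{"tx":0.2,"ty":-0.1,"tz":1.2,"rx":0,"ry":0,"rz":0},{"tx":0.2,"ty":-0.1,"tz":2.4,"rx":0,"ry":0,"rz":0},{"tx":0.2,"ty":-0.1,"tz":3.6,"rx":0,"ry":0,"rz":0},{"tx":0.2,"ty":-0.1,"tz":4.2,"rx":0,"ry":0,"rz":0},{"tx":0.2,"ty":-0.1,"tz":4.6,"rx":0,"ry":0,"rz":0},{"tx":0.2,"ty":-0.1,"tz":4.6,"rx":0,"ry":0,"rz":0},{"tx":0.2,"ty":-0.1,"tz":4.6,"rx":0,"ry":0,"rz":0}]' 1; python3 go.py .5215 .219 .05 -.037
```

```text
time: 4.37
tcp_pos: [0.5177, 0.2128, 0.1092]
eef_rot: [0.0, 0.723, 0.691, 0.0]
contact_force: [-1.2, 0.0, 1.4]
grip_width: 0.085
grasp_force: 0.0
t [0.212 0.116 1.972] r [ 0.004 -0.003 -0.073] now [0.5177 0.2128 0.1092] t= 4.37 w 0.085 F [-1.2  0.   1.4] j [0.25 0.2  1.65 0.   1.29 0.3 ]
```

```bash
python3 -m pendant '[{"tx":0.21,"ty":0.12,"tz":0.8,"rx":0,"ry":0,"rz":-0.07},{"tx":0.21,"ty":0.12,"tz":1.5,"rx":0,"ry":0,"rz":-0.07},{"tx":0.21,"ty":0.12,"tz":1.95,"rx":0,"ry":0,"rz":-0.07},{"tx":0.21,"ty":0.12,"tz":1.95,"rx":0,"ry":0,"rz":-0.07},{"tx":0.21,"ty":0.12,"tz":1.95,"rx":0,"ry":0,"rz":-0.07}]' 1; python3 go.py .5215 .219 .05 -.037
python3 - <<'E'
from h import *
p=arm.grab_frame('side');save({'image':cv2.resize(p['image'][180:380,180:420],None,fx=3,fy=3)},'g1.png')
E
```

```text
time: 4.78
tcp_pos: [0.5219, 0.219, 0.0513]
eef_rot: [0.0, 0.72, 0.694, 0.001]
contact_force: [-0.1, 0.6, 0.9]
grip_width: 0.0856
grasp_force: 0.0
t [-0.001 -0.014  0.045] r [ 0.012 -0.005 -0.002] now [0.5219 0.219  0.0513] t= 4.78 w 0.0856 F [-0.1  0.6  0.9] j [0.26 0.27 1.7  0.   1.18 0.3 ]
```

View pics/g1.png

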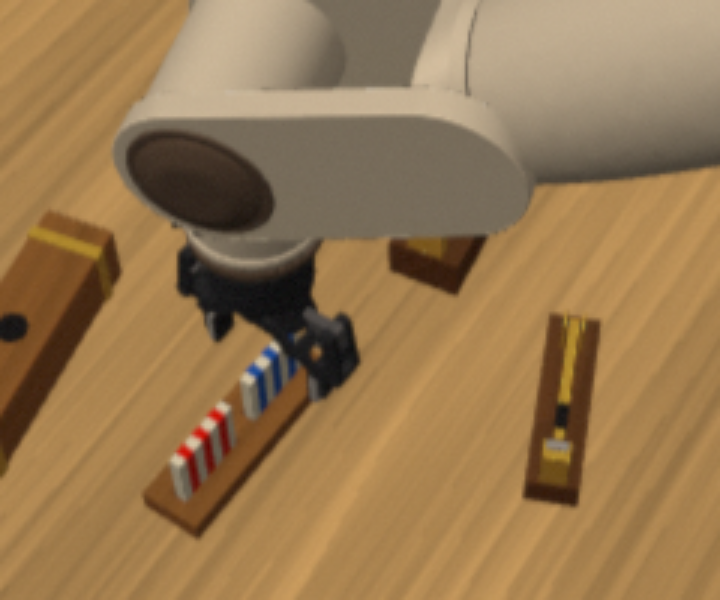

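The open fingers straddle the blue face (crop ~(275,375)), with the red face clear at (205,450). Closing.

```bash
python3 -m pendant '[{"tx":0,"ty":0,"tz":0.03,"rx":0,"ry":0,"rz":0},{"tx":0,"ty":0,"tz":0.03,"rx":0,"ry":0,"rz":0},{"tx":0,"ty":0,"tz":0.03,"rx":0,"ry":0,"rz":0},{"tx":0,"ty":0,"tz":0.03,"rx":0,"ry":0,"rz":0},{"tx":0,"ty":0,"tz":0.03,"rx":0,"ry":0,"rz":0},{"tx":0,"ty":0,"tz":0.03,"rx":0,"ry":0,"rz":0},{"tx":0,"ty":0,"tz":0.03,"rx":0,"ry":0,"rz":0},{"tx":0,"ty":0,"tz":0.03,"rx":0,"ry":0,"rz":0},{"tx":0,"ty":0,"tz":0.03,"rx":0,"ry":0,"rz":0},{"tx":0,"ty":0,"tz":0.03,"rx":0,"ry":0,"rz":0}]' -1; python3 go.py .5215 .219 .20 -.037
```

```text
time: 5.67
tcp_pos: [0.5215, 0.2189, 0.0492]
eef_rot: [0.0, 0.72, 0.694, 0.0]
contact_force: [3.1, -0.4, 1.6]
grip_width: 0.009
grasp_force: 59.1
t [ 5.000e-03  2.000e-03 -5.027e+00] r [ 0.006 -0.002 -0.002] now [0.5215 0.2189 0.0492] t= 5.67 w 0.009 F [ 3.1 -0.4  1.6] j [ 0.26  0.27  1.7  -0.    1.17  0.3 ]
```

```bash
python3 -m pendant '[{"tx":0,"ty":0,"tz":-0.3,"rx":0,"ry":0,"rz":0},{"tx":0,"ty":0,"tz":-0.8,"rx":0,"ry":0,"rz":0},{"tx":0,"ty":0,"tz":-1.6,"rx":0,"ry":0,"rz":0},{"tx":0,"ty":0,"tz":-2.6,"rx":0,"ry":0,"rz":0},{"tx":0,"ty":0,"tz":-3.6,"rx":0,"ry":0,"rz":0},{"tx":0,"ty":0,"tz":-4.5,"rx":0,"ry":0,"rz":0},{"tx":0,"ty":0,"tz":-5,"rx":0,"ry":0,"rz":0},{"tx":0,"ty":0,"tz":-5,"rx":0,"ry":0,"rz":0}]'; python3 go.py .497 -.0427 .20 .126
```

```text
time: 6.33
tcp_pos: [0.522, 0.2192, 0.2026]
eef_rot: [0.001, 0.72, 0.694, 0.002]
contact_force: [1.0, -0.3, -0.6]
grip_width: 0.0086
grasp_force: 59.6
t [-8.755 -0.509  0.071] r [ 0.04  -0.011 -1.557] now [0.522  0.2192 0.2026] t= 6.33 w 0.0086 F [ 1.  -0.3 -0.6] j [0.26 0.14 1.52 0.   1.47 0.3 ]
```

```bash
python3 -m pendant '[{"tx":-1,"ty":-0.06,"tz":0.07,"rx":0,"ry":0,"rz":-0.2},{"tx":-2.2,"ty":-0.15,"tz":0.07,"rx":0,"ry":0,"rz":-0.4},{"tx":-3.4,"ty":-0.2,"tz":0.07,"rx":0,"ry":0,"rz":-0.6},{"tx":-4.6,"ty":-0.27,"tz":0.07,"rx":0,"ry":0,"rz":-0.8},{"tx":-5.8,"ty":-0.34,"tz":0.07,"rx":0,"ry":0,"rz":-1.0},{"tx":-7.0,"ty":-0.4,"tz":0.07,"rx":0,"ry":0,"rz":-1.2},{"tx":-8.0,"ty":-0.46,"tz":0.07,"rx":0,"ry":0,"rz":-1.4},{"tx":-8.75,"ty":-0.51,"tz":0.07,"rx":0,"ry":0,"rz":-1.56},{"tx":-8.75,"ty":-0.51,"tz":0.07,"rx":0,"ry":0,"rz":-1.56},{"tx":-8.75,"ty":-0.51,"tz":0.07,"rx":0,"ry":0,"rz":-1.56}]'; python3 go.py .497 -.0427 .11 .126
python3 - <<'E'
from h import *
p=arm.grab_frame('side');save({'image':cv2.resize(p['image'][120:290,240:440],None,fx=3.5,fy=3.5,interpolation=cv2.INTER_CUBIC)},'g2.png')
E
```

```text
time: 7.17
tcp_pos: [0.4956, -0.0437, 0.1959]
eef_rot: [-0.001, 0.662, 0.75, -0.0]
contact_force: [0.2, 0.9, -0.8]
grip_width: 0.0092
grasp_force: 59.5
t [0.025 0.055 2.862] r [-0.015 -0.008 -0.02 ] now [ 0.4956 -0.0437  0.1959] t= 7.17 w 0.0092 F [ 0.2  0.9 -0.8] j [-0.24  0.01  1.68  0.    1.46 -0.37]
```

View pics/g2.png

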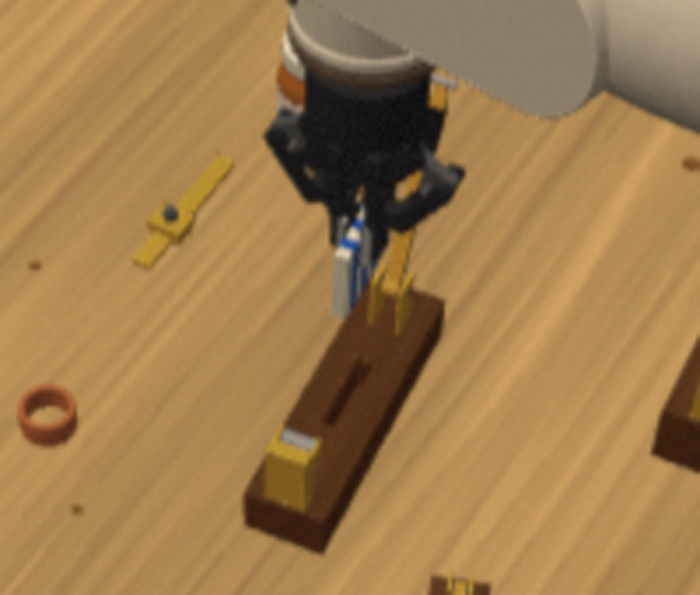

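The face is held upright below the fingers, with its near end at crop (343,280). The slot at (348,390) is free. Compare the predicted end corners with the picture.

```bash
cat > c.py <<'E'
from fit import *
# white end face (+y end) of held blue face: measure by segmentation of low-saturation bright pixels, compare with prediction
s=arm.state();x,y,z=s['tcp_pos'];a=.126
p=arm.grab_frame('side')
ey=np.array([-np.sin(a),np.cos(a),0]);ex=np.array([np.cos(a),np.sin(a),0])
def pt(dx,dy,dz,c): return proj(p,c+ex*dx+ey*dy+np.array([0,0,dz]))
c=np.array([x,y,z])
for off in(-.004,0,.004):
    print(off,[np.round((pt(dx,.03+off,dz,c)-[240,120])*3.5,1) for dx,dz in((-.005,-.041),(.005,-.041),(.005,.019),(-.005,.019))])
print('slot ends',[np.round((proj(p,np.array([.497,-.0427,.04])+ey*k)-[240,120])*3.5,1) for k in(-.031,.031)])
E
python3 c.py
python3 - <<'E'
from h import *
p=arm.grab_frame('side');I=p['image'][120:290,240:440]
for r in range(66,94,3): print(r+120,[tuple(int(v) for v in q) for q in I[r,93:106]])
E
```

```text
-0.004 [array([345.1, 312.7]), array([331.1, 307.8]), array([333.7, 246.2]), array([348.1, 251.1])]
0 [array([342.6, 316.9]), array([328.7, 312. ]), array([331.2, 250.4]), array([345.6, 255.4])]
0.004 [array([340.2, 321.1]), array([326.2, 316.2]), array([328.6, 254.7]), array([343.1, 259.7])]
slot ends [array([363.8, 359.6]), array([328.7, 421.7])]
186 [(141, 110, 68), (64, 53, 40), (44, 41, 39), (94, 89, 82), (98, 92, 86), (86, 82, 72), (182, 172, 146), (200, 189, 167), (181, 173, 163), (114, 109, 103), (99, 92, 86), (93, 87, 81), (62, 58, 54)]
189 [(166, 128, 78), (81, 63, 43), (57, 52, 52), (87, 90, 103), (55, 83, 144), (39, 80, 153), (62, 93, 156), (74, 100, 157), (107, 116, 145), (74, 74, 81), (98, 93, 86), (100, 94, 89), (71, 68, 63)]
192 [(167, 129, 78), (164, 131, 83), (187, 165, 131), (214, 197, 166), (217, 201, 170), (217, 202, 172), (194, 186, 166), (91, 98, 112), (34, 51, 81), (66, 62, 62), (96, 91, 85), (95, 89, 83), (60, 58, 54)]
195 [(168, 129, 79), (165, 129, 82), (145, 130, 105), (140, 130, 108), (139, 129, 107), (134, 124, 103), (110, 102, 87), (55, 64, 80), (42, 57
[... 570 characters left out ...]
), (86, 87, 83), (43, 53, 76), (81, 77, 77), (92, 72, 55), (86, 56, 34), (86, 51, 26), (103, 67, 29)]
207 [(169, 132, 82), (156, 130, 94), (140, 129, 104), (137, 127, 106), (132, 124, 103), (107, 99, 85), (74, 76, 81), (51, 51, 69), (81, 52, 38), (86, 52, 30), (86, 52, 28), (88, 56, 27), (112, 74, 32)]
210 [(161, 127, 77), (157, 125, 82), (151, 127, 92), (146, 129, 100), (139, 127, 105), (104, 91, 74), (86, 62, 44), (88, 55, 32), (83, 50, 24), (86, 53, 27), (86, 53, 30), (92, 58, 27), (118, 81, 33)]
213 [(163, 126, 77), (166, 129, 77), (170, 130, 78), (158, 120, 73), (110, 74, 41), (89, 56, 28), (87, 53, 29), (85, 52, 26), (86, 51, 26), (87, 52, 26), (90, 53, 25), (90, 54, 29), (91, 56, 24)]
```

```bash
python3 -m pendant '[{"tx":0.02,"ty":0.07,"tz":0.8,"rx":0,"ry":0,"rz":-0.02},{"tx":0.02,"ty":0.07,"tz":1.8,"rx":0,"ry":0,"rz":-0.02},{"tx":0.02,"ty":0.07,"tz":2.6,"rx":0,"ry":0,"rz":-0.02},{"tx":0.02,"ty":0.07,"tz":3.2,"rx":0,"ry":0,"rz":-0.02},{"tx":0.02,"ty":0.07,"tz":3.5,"rx":0,"ry":0,"rz":-0.02},{"tx":0.02,"ty":0.07,"tz":3.63,"rx":0,"ry":0,"rz":-0.02},{"tx":0.02,"ty":0.07,"tz":3.63,"rx":0,"ry":0,"rz":-0.02},{"tx":0.02,"ty":0.07,"tz":3.63,"rx":0,"ry":0,"rz":-0.02}]'; python3 go.py .4975 -.0427 .081 .126
python3 - <<'E'
from h import *
p=arm.grab_frame('side');save({'image':cv2.resize(p['image'][185:285,290:390],None,fx=6,fy=6,interpolation=cv2.INTER_CUBIC)},'g3.png')
E
```

```text
time: 7.98
tcp_pos: [0.4987, -0.0418, 0.0889]
eef_rot: [0.0, 0.66, 0.751, 0.0]
contact_force: [-0.6, -0.3, -0.5]
grip_width: 0.0094
grasp_force: 59.6
t [-0.024 -0.044  0.263] r [0.01  0.003 0.026] now [ 0.4987 -0.0418  0.0889] t= 7.98 w 0.0094 F [-0.6 -0.3 -0.5] j [-0.24  0.1   1.81  0.    1.23 -0.37]
```

View pics/g3.png

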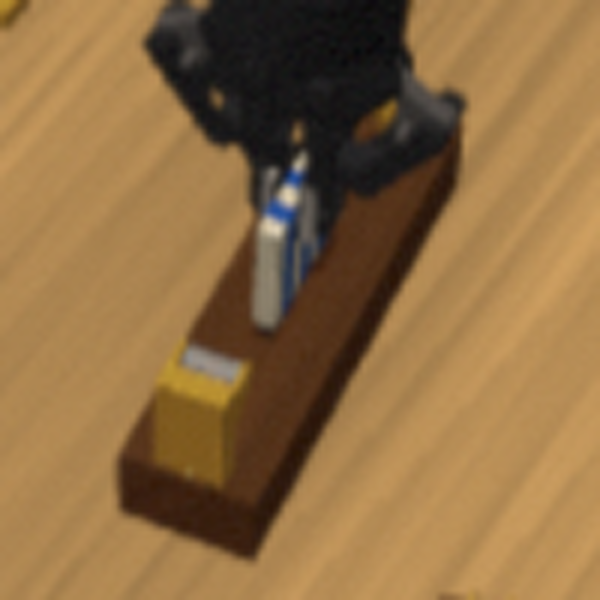

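```bash
cat > e.py <<'E'
from fit import *
s=arm.state();X=s['tcp_pos'];a=.126;p=arm.grab_frame('side')
I=p['image'].astype(float);ref=np.array([139,128,107.])
m=np.clip(1.4-np.abs(I-ref).max(2)/35,0,1)
ey=np.array([-np.sin(a),np.cos(a),0]);ex=np.array([np.cos(a),np.sin(a),0])
def quad(ox,oy): return np.array([proj(p,X+ex*(dx+ox)+ey*(.03+oy)+[0,0,dz]) for dx,dz in((-.005,-.0412),(.005,-.0412),(.005,.0188),(-.005,.0188))],np.float32)
q=quad(0,0);lo=np.floor(q.min(0)).astype(int)-4;hi=np.ceil(q.max(0)).astype(int)+4;hi[1]+=0
M=m[lo[1]:hi[1],lo[0]:hi[0]];k=8
lab=cv2.connectedComponentsWithStats((M>.3).astype(np.uint8))
L=1+np.argmax(lab[2][1:,4]);M=M*(cv2.dilate((lab[1]==L).astype(np.uint8),np.ones((3,3)))>0)
def cost(v):
    R=np.zeros((M.shape[0]*k,M.shape[1]*k),np.uint8);cv2.fillPoly(R,[np.round(((quad(*v)-lo+.5)*k-.5)*16).astype(np.int32)],255,shift=4)
    return np.abs(cv2.resize(R,M.shape[::-1],interpolation=cv2.INTER_AREA)/255.-M).sum()
b=minimize(cost,[0,0],method='Nelder-Mead',options=dict(initial_simplex=[[0,0],[.004,0],[0,.004]],xatol=1e-5,fatol=.01))
print('face vs tcp in camera (ex,ey) mm',b.x*1e3,'cost',b.fun,M.sum())
st=np.array([.4964,-.0423]);print('face-slot by side cam mm ex,ey', 1e3*np.array([(X[:2]-st)@ex[:2]+b.x[0],(X[:2]-st)@ey[:2]+b.x[1]]),X)
np.set_printoptions(linewidth=200,precision=1);print(M)
E
python3 e.py
```

```text
face vs tcp in camera (ex,ey) mm [-1.2392  0.8547] cost 10.031932773109244 59.171428571428564
face-slot by side cam mm ex,ey [1.1928 0.9319] [ 0.4988 -0.0419  0.0891]
[[0.  0.  0.  0.  0.  0.  0.  0.  0.  0.  0.  0.  0. ]
 [0.  0.  0.  0.  0.  0.  0.  0.  0.  0.  0.  0.  0. ]
 [0.  0.  0.  0.  0.  0.  0.  0.  0.  0.  0.  0.  0. ]
 [0.  0.  0.  0.  0.  0.  0.  0.  0.  0.  0.  0.  0. ]
 [0.  0.  0.  0.  0.  0.  0.  0.  0.  0.  0.  0.  0. ]
 [0.  0.  0.  0.  0.  0.1 0.3 0.  0.  0.  0.5 0.  0. ]
 [0.  0.  0.  0.  0.  0.1 0.7 0.  0.  0.  0.8 0.  0. ]
 [0.  0.  0.  0.  0.  0.  1.  0.9 0.5 0.9 0.  0.  0. ]
 [0.  0.  0.  0.  0.  0.  1.  1.  1.  0.6 0.  0.  0. ]
 [0.  0.  0.  0.  0.  0.  1.  1.  1.  0.4 0.  0.  0. ]
 [0.  0.  0.  0.  0.  0.  1.  1.  1.  0.4 0.  0.  0. ]
 [0.  0.  0.  0.  0.  0.3 1.  1.  1.  0.4 0.  0.  0. ]
 [0.  0.  0.  0.  0.  0.4 1.  1.  1.  0.3 0.  0.  0. ]
 [0.  0.  0.  0.  0.  0.3 1.  1.  1.  0.3 0.  0.  0. ]
 [0.  0.  0.  0.  0.  0.4 1.  1.  1.  0.5 0.  0.  0. ]
 [0.  0.  0.  0.  0.  1.  1.  1.  1.  0.5 0.  0.  0. ]
 [0.  0.  0.  0.  0.  1.  1.  1.  1.  0.5 0.  0.  0. ]
 [0.  0.  0.  0.  0.  0.7 1.  1.  1.  0.5 0.  0.  0. ]
 [0.  0.  0.  0.  0.  0.7 1.  1.  1.  0.4 0.  0.  0. ]
 [0.  0.  0.  0.  0.  0.7 1.  1.  1.  0.5 0.  0.  0. ]
 [0.  0.  0.  0.  0.  0.7 1.  1.  1.  0.2 0.  0.  0. ]
 [0.  0.  0.  0.  0.  0.1 0.8 1.  0.8 0.  0.  0.  0. ]
 [0.  0.  0.  0.  0.  0.  0.  0.  0.  0.  0.  0.  0. ]
 [0.  0.  0.  0.  0.  0.  0.  0.  0.  0.  0.  0.  0. ]
 [0.  0.  0.  0.  0.  0.  0.  0.  0.  0.  0.  0.  0. ]
 [0.  0.  0.  0.  0.  0.  0.  0.  0.  0.  0.  0.  0. ]]
```

```bash
python3 -m pendant '[{"tx":-0.03,"ty":-0.04,"tz":0,"rx":0,"ry":0,"rz":0},{"tx":-0.03,"ty":-0.04,"tz":0.1,"rx":0,"ry":0,"rz":0},{"tx":-0.03,"ty":-0.04,"tz":0.2,"rx":0,"ry":0,"rz":0},{"tx":-0.03,"ty":-0.04,"tz":0.25,"rx":0,"ry":0,"rz":0},{"tx":-0.03,"ty":-0.04,"tz":0.28,"rx":0,"ry":0,"rz":0},{"tx":-0.03,"ty":-0.04,"tz":0.30,"rx":0,"ry":0,"rz":0},{"tx":-0.03,"ty":-0.04,"tz":0.30,"rx":0,"ry":0,"rz":0}]'; python3 go.py .4978 -.0428 .0775 .126
```

```text
time: 8.67
tcp_pos: [0.4971, -0.0432, 0.0789]
eef_rot: [0.0, 0.66, 0.751, -0.0]
contact_force: [0.4, -2.7, -1.6]
grip_width: 0.0088
grasp_force: 59.6
t [0.011 0.024 0.046] r [-0.001  0.001  0.021] now [ 0.4971 -0.0432  0.0789] t= 8.67 w 0.0088 F [ 0.4 -2.7 -1.6] j [-0.24  0.11  1.82 -0.    1.21 -0.37]
```

```bash
python3 -m pendant '[{"tx":-0.01,"ty":0,"tz":0.02,"rx":0,"ry":0,"rz":0},{"tx":-0.01,"ty":0,"tz":0.04,"rx":0,"ry":0,"rz":0},{"tx":-0.01,"ty":0,"tz":0.06,"rx":0,"ry":0,"rz":0},{"tx":-0.01,"ty":0,"tz":0.06,"rx":0,"ry":0,"rz":0}]'; python3 go.py .4971 -.0432 .0512 .126
```

```text
time: 9.0
tcp_pos: [0.4971, -0.0434, 0.0771]
eef_rot: [-0.0, 0.66, 0.751, 0.0]
contact_force: [0.8, -1.6, -0.7]
grip_width: 0.009
grasp_force: 59.6
t [ 0.005 -0.001  0.863] r [-0.    -0.001  0.022] now [ 0.4971 -0.0434  0.0771] t= 9.0 w 0.009 F [ 0.8 -1.6 -0.7] j [-0.24  0.11  1.83  0.    1.21 -0.37]
```

4 mm below the slot mouth with almost no force, so it has entered the slot. Easing it down.

```bash
python3 -m pendant '[{"tx":-0.01,"ty":0,"tz":0.05,"rx":0,"ry":0,"rz":0},{"tx":-0.01,"ty":0,"tz":0.1,"rx":0,"ry":0,"rz":0},{"tx":-0.01,"ty":0,"tz":0.15,"rx":0,"ry":0,"rz":0},{"tx":-0.01,"ty":0,"tz":0.2,"rx":0,"ry":0,"rz":0},{"tx":-0.01,"ty":0,"tz":0.25,"rx":0,"ry":0,"rz":0},{"tx":-0.01,"ty":0,"tz":0.3,"rx":0,"ry":0,"rz":0},{"tx":-0.01,"ty":0,"tz":0.3,"rx":0,"ry":0,"rz":0}]'; python3 go.py .4971 -.0432 .0512 .126
```

```text
time: 9.58
tcp_pos: [0.497, -0.0436, 0.0678]
eef_rot: [-0.0, 0.66, 0.751, -0.0]
contact_force: [1.3, -1.0, -0.5]
grip_width: 0.0094
grasp_force: 59.6
t [0.013 0.004 0.555] r [-0.004 -0.003  0.022] now [ 0.497  -0.0436  0.0678] t= 9.58 w 0.0094 F [ 1.3 -1.  -0.5] j [-0.24  0.12  1.84  0.    1.19 -0.37]
```

```bash
python3 -m pendant '[{"tx":0,"ty":0.01,"tz":0.06,"rx":0,"ry":0,"rz":0},{"tx":0,"ty":0.01,"tz":0.12,"rx":0,"ry":0,"rz":0},{"tx":0,"ty":0.01,"tz":0.18,"rx":0,"ry":0,"rz":0},{"tx":0,"ty":0.01,"tz":0.24,"rx":0,"ry":0,"rz":0},{"tx":0,"ty":0.01,"tz":0.3,"rx":0,"ry":0,"rz":0},{"tx":0,"ty":0.01,"tz":0.36,"rx":0,"ry":0,"rz":0},{"tx":0,"ty":0.01,"tz":0.42,"rx":0,"ry":0,"rz":0},{"tx":0,"ty":0.01,"tz":0.46,"rx":0,"ry":0,"rz":0},{"tx":0,"ty":0.01,"tz":0.46,"rx":0,"ry":0,"rz":0}]'; python3 go.py .4971 -.0432 .0512 .126
```

```text
time: 10.33
tcp_pos: [0.4974, -0.0436, 0.0541]
eef_rot: [-0.0, 0.66, 0.751, -0.0]
contact_force: [0.5, -1.0, 0.4]
grip_width: 0.0091
grasp_force: 59.6
t [ 0.014 -0.007  0.096] r [-0.004 -0.002  0.022] now [ 0.4974 -0.0436  0.0541] t= 10.33 w 0.0091 F [ 0.5 -1.   0.4] j [-0.24  0.14  1.85  0.    1.16 -0.37]
```

Slow final millimetres, watching the vertical force.

```bash
python3 -m pendant '[{"tx":0,"ty":0,"tz":0.02,"rx":0,"ry":0,"rz":0},{"tx":0,"ty":0,"tz":0.04,"rx":0,"ry":0,"rz":0},{"tx":0,"ty":0,"tz":0.06,"rx":0,"ry":0,"rz":0},{"tx":0,"ty":0,"tz":0.08,"rx":0,"ry":0,"rz":0},{"tx":0,"ty":0,"tz":0.08,"rx":0,"ry":0,"rz":0}]'; python3 go.py .4971 -.0432 .0512 .126
```

```text
time: 10.75
tcp_pos: [0.4975, -0.0436, 0.0519]
eef_rot: [-0.0, 0.66, 0.751, 0.0]
contact_force: [0.4, 0.4, -0.6]
grip_width: 0.0089
grasp_force: 59.6
t [ 0.015 -0.01   0.023] r [-0.    -0.002  0.021] now [ 0.4975 -0.0436  0.0519] t= 10.75 w 0.0089 F [ 0.4  0.4 -0.6] j [-0.24  0.14  1.85  0.    1.15 -0.37]
```

```bash
python3 -m pendant '[{"tx":0,"ty":0,"tz":0.015,"rx":0,"ry":0,"rz":0},{"tx":0,"ty":0,"tz":0.03,"rx":0,"ry":0,"rz":0},{"tx":0,"ty":0,"tz":0.03,"rx":0,"ry":0,"rz":0}]';python3 -m pendant '[{"tx":0,"ty":0,"tz":0,"rx":0,"ry":0,"rz":0},{"tx":0,"ty":0,"tz":0,"rx":0,"ry":0,"rz":0},{"tx":0,"ty":0,"tz":0,"rx":0,"ry":0,"rz":0},{"tx":0,"ty":0,"tz":0,"rx":0,"ry":0,"rz":0},{"tx":0,"ty":0,"tz":0,"rx":0,"ry":0,"rz":0},{"tx":0,"ty":0,"tz":0,"rx":0,"ry":0,"rz":0},{"tx":0,"ty":0,"tz":-0.5,"rx":0,"ry":0,"rz":0},{"tx":0,"ty":0,"tz":-1.5,"rx":0,"ry":0,"rz":0},{"tx":0,"ty":0,"tz":-3,"rx":0,"ry":0,"rz":0},{"tx":0,"ty":0,"tz":-4,"rx":0,"ry":0,"rz":0}]' 0.4; python3 go.py .4971 -.0432 .0512 .126
```

```text
time: 11.0
tcp_pos: [0.4976, -0.0436, 0.0511]
eef_rot: [0.0, 0.66, 0.751, 0.0]
contact_force: [0.4, -0.1, 0.1]
grip_width: 0.009
grasp_force: 59.7
time: 11.83
tcp_pos: [0.4973, -0.0436, 0.1733]
eef_rot: [0.0, 0.66, 0.751, 0.0]
contact_force: [1.4, -0.6, 0.5]
grip_width: 0.06
grasp_force: 0.0
t [ 0.013 -0.006  4.071] r [ 0.002 -0.     0.022] now [ 0.4973 -0.0436  0.1733] t= 11.83 w 0.06 F [ 1.4 -0.6  0.5] j [-0.24  0.02  1.71  0.    1.41 -0.37]
```

Face released with near-zero insertion force. Retract and check the face and the keeper angle.

```bash
python3 -m pendant '[{"tx":0,"ty":0,"tz":-1.3,"rx":0,"ry":0,"rz":0},{"tx":-2,"ty":0,"tz":-2.6,"rx":0,"ry":0,"rz":0},{"tx":-3.2,"ty":0,"tz":-3.6,"rx":0,"ry":0,"rz":0},{"tx":-4.4,"ty":0,"tz":-4,"rx":0,"ry":0,"rz":0},{"tx":-5.6,"ty":0,"tz":-4,"rx":0,"ry":0,"rz":0},{"tx":-6.7,"ty":0,"tz":-4,"rx":0,"ry":0,"rz":0},{"tx":-6.7,"ty":0,"tz":-4,"rx":0,"ry":0,"rz":0},{"tx":-6.7,"ty":0,"tz":-4,"rx":0,"ry":0,"rz":0}]' -1; python3 go.py .5230 -.2465 .193 .126
python3 - <<'E'
from h import *
S=arm.grab_frame('side')
ey=np.array([-np.sin(.126),np.cos(.126),0]);H=np.array([.4975,-.0436,.076])-.075*ey
from scipy.optimize import minimize_scalar
g=[r for r in arm.landmark_of(S,'keeper_grip') if r['confidence']>.3]
for r in g:
    f=lambda t:np.linalg.norm(proj(S,H+.121*(np.cos(t)*ey+[0,0,np.sin(t)]))-r['position'])
    m=minimize_scalar(f,bounds=(1.3,3),method='bounded');print('keeper',r['position'],r['confidence'],m.x,'res px',m.fun)
for r in arm.landmark_of(S,'blue_face'):print('blue',onz(S,r['position'],.01),r['confidence'])
save({'image':cv2.resize(S['image'][110:290,260:440],None,fx=3.3,fy=3.3,interpolation=cv2.INTER_CUBIC)},'g4.png')
E
```

```text
time: 12.5
tcp_pos: [0.5231, -0.2463, 0.2904]
eef_rot: [-0.0, 0.662, 0.75, -0.0]
contact_force: [0.3, 0.7, 0.2]
grip_width: 0.0002
grasp_force: 0.0
t [-7.000e-03 -2.000e-03  3.248e+00] r [-0.008 -0.001 -0.01 ] now [ 0.5231 -0.2463  0.2904] t= 12.5 w 0.0002 F [0.3 0.7 0.2] j [-0.57  0.15  1.34 -0.    1.66 -0.7 ]
keeper [368.4, 319.5] 0.57 1.3000062628249764 res px 143.69912593550347
keeper [360.2, 153.5] 0.56 2.025614244598181 res px 3.2821435457070547
blue [ 0.50499447 -0.0482804   0.01      ] 0.74
```

View pics/g4.png

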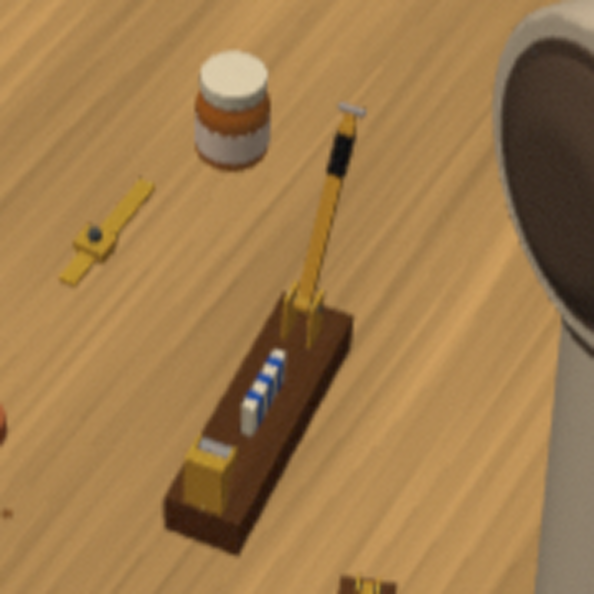

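The face stands low in the slot (crop (262,390)). The keeper leans out with its grip at (341,155), at about 2.05 rad. Now I lower the closed fingers behind it, then push it over.

```bash
python3 -m pendant '[{"tx":0,"ty":0,"tz":1,"rx":0,"ry":0,"rz":0},{"tx":0,"ty":0,"tz":2,"rx":0,"ry":0,"rz":0},{"tx":0,"ty":0,"tz":2.8,"rx":0,"ry":0,"rz":0},{"tx":0,"ty":0,"tz":3.25,"rx":0,"ry":0,"rz":0},{"tx":0.4,"ty":0,"tz":3.25,"rx":0,"ry":0,"rz":0},{"tx":0.8,"ty":0,"tz":3.25,"rx":0,"ry":0,"rz":0},{"tx":1.1,"ty":0,"tz":3.25,"rx":0,"ry":0,"rz":0},{"tx":1.4,"ty":0,"tz":3.25,"rx":0,"ry":0,"rz":0},{"tx":1.7,"ty":0,"tz":3.25,"rx":0,"ry":0,"rz":0},{"tx":2.0,"ty":0,"tz":3.25,"rx":0,"ry":0,"rz":0}]'
python3 -m pendant '[{"tx":0.3,"ty":0,"tz":0,"rx":0,"ry":0,"rz":0},{"tx":0.6,"ty":0,"tz":0,"rx":0,"ry":0,"rz":0},{"tx":0.9,"ty":0,"tz":0,"rx":0,"ry":0,"rz":0},{"tx":1.2,"ty":0,"tz":0,"rx":0,"ry":0,"rz":0},{"tx":1.5,"ty":0,"tz":0,"rx":0,"ry":0,"rz":0},{"tx":1.8,"ty":0,"tz":0,"rx":0,"ry":0,"rz":0},{"tx":2.1,"ty":0,"tz":0,"rx":0,"ry":0,"rz":0},{"tx":2.1,"ty":0,"tz":0,"rx":0,"ry":0,"rz":0}]'
python3 go.py .5001 -.0644 .193 .126
python3 - <<'E'
from h import *
S=arm.grab_frame('side')
save({'image':cv2.resize(S['image'][110:290,260:440],None,fx=3.3,fy=3.3,interpolation=cv2.INTER_CUBIC)},'g5.png')
E
```

```text
time: 13.48
tcp_pos: [0.5157, -0.1824, 0.1945]
eef_rot: [0.001, 0.66, 0.751, 0.0]
contact_force: [0.9, -1.1, 0.9]
grip_width: -0.0001
grasp_force: 0.6
time: 14.15
tcp_pos: [0.5073, -0.1194, 0.1936]
eef_rot: [-0.0, 0.66, 0.751, 0.0]
contact_force: [-1.0, -0.1, 0.4]
grip_width: -0.0002
grasp_force: 0.1
t [ 1.849 -0.     0.02 ] r [-0.    -0.005  0.031] now [ 0.5073 -0.1194  0.1936] t= 14.15 w -0.0002 F [-1.  -0.1  0.4] j [-0.38  0.06  1.63  0.    1.45 -0.51]
```

View pics/g5.png

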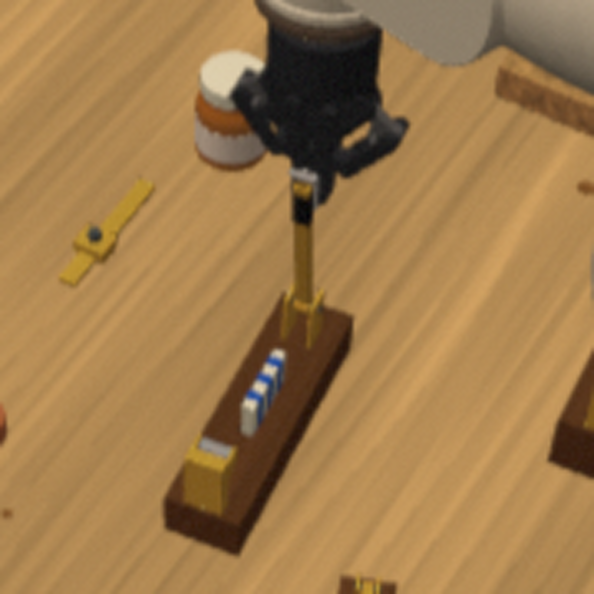

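The keeper is nearly upright (grip at crop (303,203)) with the fingers behind it. Continue over, then follow the arc down.

```bash
python3 -m pendant '[{"tx":0.3,"ty":0,"tz":0,"rx":0,"ry":0,"rz":0},{"tx":0.6,"ty":0,"tz":0,"rx":0,"ry":0,"rz":0},{"tx":0.9,"ty":0,"tz":0,"rx":0,"ry":0,"rz":0},{"tx":1.2,"ty":0,"tz":0,"rx":0,"ry":0,"rz":0},{"tx":1.5,"ty":0,"tz":0,"rx":0,"ry":0,"rz":0},{"tx":1.85,"ty":0,"tz":0,"rx":0,"ry":0,"rz":0},{"tx":1.85,"ty":0,"tz":0,"rx":0,"ry":0,"rz":0}]'
python3 -m pendant '[{"tx":0.35,"ty":0,"tz":0.25,"rx":0,"ry":0,"rz":0},{"tx":0.69,"ty":0,"tz":0.5,"rx":0,"ry":0,"rz":0},{"tx":1.0,"ty":0,"tz":0.8,"rx":0,"ry":0,"rz":0},{"tx":1.26,"ty":0,"tz":1.13,"rx":0,"ry":0,"rz":0},{"tx":1.5,"ty":0,"tz":1.5,"rx":0,"ry":0,"rz":0},{"tx":1.7,"ty":0,"tz":1.87,"rx":0,"ry":0,"rz":0},{"tx":1.85,"ty":0,"tz":2.25,"rx":0,"ry":0,"rz":0},{"tx":1.98,"ty":0,"tz":2.6,"rx":0,"ry":0,"rz":0},{"tx":1.98,"ty":0,"tz":2.6,"rx":0,"ry":0,"rz":0}]'
python3 go.py .4925 -.0046 .089 .126
python3 - <<'E'
from h import *
S=arm.grab_frame('side')
save({'image':cv2.resize(S['image'][110:290,260:440],None,fx=3.3,fy=3.3,interpolation=cv2.INTER_CUBIC)},'g6.png')
E
```

```text
time: 14.78
tcp_pos: [0.5001, -0.0641, 0.1937]
eef_rot: [-0.0, 0.66, 0.751, 0.0]
contact_force: [0.2, -0.5, 0.5]
grip_width: 0.0003
grasp_force: 0.1
time: 15.53
tcp_pos: [0.4917, -0.0063, 0.113]
eef_rot: [-0.001, 0.66, 0.751, -0.001]
contact_force: [-1.1, -0.1, -0.1]
grip_width: 0.0002
grasp_force: 0.2
t [0.052 0.036 0.801] r [-0.03  -0.011  0.025] now [ 0.4917 -0.0063  0.113 ] t= 15.53 w 0.0002 F [-1.1 -0.1 -0.1] j [-0.17  0.06  1.8   0.    1.29 -0.3 ]
```

View pics/g6.png

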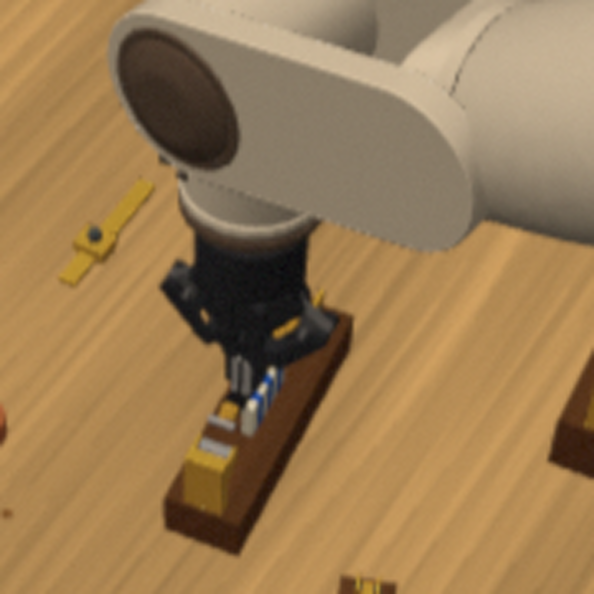

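The keeper is nearly level, with its nose (crop (222,422)) just above the roller at (215,445). Now press down slowly.

```bash
python3 -m pendant '[{"tx":0.05,"ty":0.03,"tz":0.15,"rx":0,"ry":0,"rz":0},{"tx":0.05,"ty":0.03,"tz":0.3,"rx":0,"ry":0,"rz":0},{"tx":0.05,"ty":0.03,"tz":0.4,"rx":0,"ry":0,"rz":0},{"tx":0.05,"ty":0.03,"tz":0.48,"rx":0,"ry":0,"rz":0},{"tx":0.05,"ty":0.03,"tz":0.55,"rx":0,"ry":0,"rz":0},{"tx":0.05,"ty":0.03,"tz":0.55,"rx":0,"ry":0,"rz":0}]'; python3 go.py .4925 -.0046 .089 .126
python3 -m pendant '[{"tx":0,"ty":0,"tz":0.05,"rx":0,"ry":0,"rz":0},{"tx":0,"ty":0,"tz":0.1,"rx":0,"ry":0,"rz":0},{"tx":0,"ty":0,"tz":0.15,"rx":0,"ry":0,"rz":0},{"tx":0,"ty":0,"tz":0.15,"rx":0,"ry":0,"rz":0}]';python3 go.py .4925 -.0046 .089 .126
```

```text
time: 16.08
tcp_pos: [0.4937, -0.0055, 0.0995]
eef_rot: [0.0, 0.66, 0.751, 0.0]
contact_force: [-2.3, 1.6, 7.3]
grip_width: 0.0001
grasp_force: 3.5
t [ 0.034 -0.035  0.348] r [ 0.006 -0.001  0.02 ] now [ 0.4937 -0.0055  0.0995] t= 16.08 w 0.0001 F [-2.3  1.6  7.3] j [-0.17  0.07  1.81  0.    1.25 -0.3 ]
time: 16.42
tcp_pos: [0.4936, -0.0052, 0.0948]
eef_rot: [0.0, 0.66, 0.751, 0.0]
contact_force: [-1.6, 2.4, 4.2]
grip_width: 0.0003
grasp_force: 1.9
t [ 0.025 -0.033  0.193] r [ 0.005 -0.005  0.021] now [ 0.4936 -0.0052  0.0948] t= 16.42 w 0.0003 F [-1.6  2.4  4.2] j [-0.17  0.08  1.82  0.    1.24 -0.3 ]
```

```bash
python3 -m pendant '[{"tx":0,"ty":0,"tz":0.06,"rx":0,"ry":0,"rz":0},{"tx":0,"ty":0,"tz":0.12,"rx":0,"ry":0,"rz":0},{"tx":0,"ty":0,"tz":0.18,"rx":0,"ry":0,"rz":0},{"tx":0,"ty":0,"tz":0.18,"rx":0,"ry":0,"rz":0}]';python3 go.py .4925 -.0046 .089 .126
```

```text
time: 16.75
tcp_pos: [0.4935, -0.0055, 0.089]
eef_rot: [0.0, 0.66, 0.751, 0.0]
contact_force: [-0.3, 2.0, 1.7]
grip_width: -0.0
grasp_force: 0.8
t [ 0.034 -0.03   0.   ] r [ 0.001 -0.     0.021] now [ 0.4935 -0.0055  0.089 ] t= 16.75 w -0.0 F [-0.3  2.   1.7] j [-0.17  0.08  1.83  0.    1.23 -0.3 ]
```

```bash
python3 -m pendant '[{"tx":0,"ty":0,"tz":0.02,"rx":0,"ry":0,"rz":0},{"tx":0,"ty":0,"tz":0.04,"rx":0,"ry":0,"rz":0},{"tx":0,"ty":0,"tz":0.04,"rx":0,"ry":0,"rz":0}]'; python3 -m pendant '[{"tx":0,"ty":0,"tz":0.02,"rx":0,"ry":0,"rz":0},{"tx":0,"ty":0,"tz":0.02,"rx":0,"ry":0,"rz":0}]'
```

```text
time: 17.0
tcp_pos: [0.4937, -0.0055, 0.0887]
eef_rot: [0.0, 0.66, 0.751, 0.0]
contact_force: [-4.3, 2.0, 13.0]
grip_width: 0.0
grasp_force: 6.5
time: 17.17
tcp_pos: [0.4938, -0.0055, 0.0884]
eef_rot: [0.0, 0.66, 0.751, 0.0]
contact_force: [-5.4, 1.7, 20.2]
grip_width: -0.0004
grasp_force: 9.7
```

Firm stop at the saddle height (20 N), so it is seated. Lift off and look.

```bash
python3 -m pendant '[{"tx":0,"ty":0,"tz":-0.3,"rx":0,"ry":0,"rz":0},{"tx":0,"ty":0,"tz":-1.3,"rx":0,"ry":0,"rz":0},{"tx":0,"ty":0,"tz":-2.6,"rx":0,"ry":0,"rz":0},{"tx":0,"ty":0,"tz":-4,"rx":0,"ry":0,"rz":0},{"tx":-2,"ty":0,"tz":-5,"rx":0,"ry":0,"rz":0},{"tx":-4,"ty":0,"tz":-5,"rx":0,"ry":0,"rz":0},{"tx":-6,"ty":0,"tz":-5,"rx":0,"ry":0,"rz":0},{"tx":-8,"ty":0,"tz":-5,"rx":0,"ry":0,"rz":0},{"tx":-8,"ty":0,"tz":-5,"rx":0,"ry":0,"rz":0},{"tx":-8,"ty":0,"tz":-5,"rx":0,"ry":0,"rz":0}]'
python3 - <<'E'
from h import *
S=arm.grab_frame('side')
ey=np.array([-np.sin(.126),np.cos(.126),0]);H=np.array([.4975,-.0436,.076])-.075*ey
for t in(0,.035,.1): print(t,(proj(S,H+.155*(np.cos(t)*ey+[0,0,np.sin(t)]))-[260,110])*3.3)
save({'image':cv2.resize(S['image'][110:290,260:440],None,fx=3.3,fy=3.3,interpolation=cv2.INTER_CUBIC)},'g7.png')
E
```

```text
time: 18.0
tcp_pos: [0.5238, -0.2462, 0.2374]
eef_rot: [0.0, 0.661, 0.751, -0.0]
contact_force: [1.0, 0.2, 0.4]
grip_width: 0.0004
grasp_force: 0.0
0 [217.48544741 448.05727872]
0.035 [217.66020763 443.3714238 ]
0.1 [218.28005615 434.1021558 ]
```

View pics/g7.png

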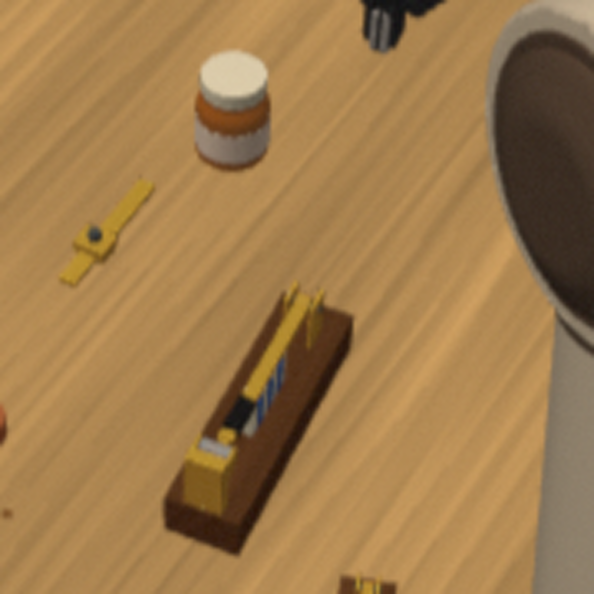

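The keeper stays shut with the arm clear: its pin is under the roller at crop (215,447), and the face stands beneath the bar at (265,395). Handing in.

```bash
python3 -c "
from rig import arm
print(arm.job_done())"
```

```text
the job is handed in; nothing more can be done
None
```

The blue-striped face is fully home in the walnut stand's slot, the keeper is snapped shut and stayed shut once released, and the arm is clear; I handed the job in at about 18 s, but it returned no verdict.

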